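# Lay the brass ornaments on their printed plaques

## Task

Lay the four brass ornaments (pocket watch, key, padlock and gear wheel) out for gluing: set each one flat on the wooden plaque that bears its own printed outline, covering the outline and turned the same way as it (the gear's teeth may sit at any turn). Leave the glass dish and the adhesive jar standing where they are.

Things in the scene. Friction and masses are not known exactly. Their poses are not given: they have to be found in the camera images.
- watch: Loose brass pocket watch lying face up, about 90 g: round case 50 mm across, 13 mm thick, with a white dial, and on one side a stem and small flat loop (6 mm thick) reaching 51 mm from the case centre. Origin: centre of the case's underside. x points from the case centre to the stem and loop, z up. Can be gripped across y, 50 mm wide, at the origin.
- key: Loose brass key lying flat, about 50 g, 10 mm thick: ring-shaped bow 31 mm across, then a shaft 10 mm wide from x = 15 to 75 mm, with two teeth near the tip (x = 54 to 75 mm) standing 14 mm out on the +y side. Origin: centre of the bow, underside. x points from the bow along the shaft to the tip, z up. Grip across the shaft (10 mm wide) at x = +30 mm, near its centre of mass.
- padlock: Loose brass padlock lying flat, about 110 g: block 36 mm along x, 42 mm along y, 14 mm thick, with a U-shaped shackle (8 mm thick) on one side reaching 47 mm from the block centre. Origin: centre of the block's underside. x points from the block to the shackle, z up. Can be gripped across y, 42 mm wide, at the origin.
- gear: Loose brass gear wheel lying flat, about 80 g, 12 mm thick: 54 mm across its 8 square teeth (10 mm wide), 43 mm across the root, with a dark bore 14 mm across. Origin: centre of the underside, z up. One pair of teeth lies along x and one along y; can be gripped across y over two tooth ends, 54 mm wide.
- watch_plaque: Pale wooden plaque with the dark printed outline of the pocket watch (disc with stem and loop). Fixed to the counter; 110 mm along x, 80 mm along y, 6 mm thick. Origin: centre of the underside, z up. The watch's origin belongs at x = -18 mm, y = 0 of the plaque, 6 mm up, with the watch's x along the plaque's x (loop towards +x).
- key_plaque: Pale wooden plaque with the dark printed outline of the key (ring, shaft, two teeth at the tip). Fixed to the counter; 110 mm along x, 80 mm along y, 6 mm thick. Origin: centre of the underside, z up. The key's origin (bow centre) belongs at x = -30 mm, y = 0 of the plaque, 6 mm up, with the key's x along the plaque's x (tip towards +x).
- padlock_plaque: Pale wooden plaque with the dark printed outline of the padlock (block and U-shaped shackle). Fixed to the counter; 110 mm along x, 80 mm along y, 6 mm thick. Origin: centre of the underside, z up. The padlock's origin belongs at x = -18 mm, y = 0 of the plaque, 6 mm up, with the padlock's x along the plaque's x (shackle towards +x).
- gear_plaque: Pale wooden plaque with the dark printed outline of the gear wheel (toothed disc with a pale bore). Fixed to the counter; 110 mm along x, 80 mm along y, 6 mm thick. Origin: centre of the underside, z up. The gear's origin belongs over the plaque's origin, 6 mm up; any turn of the teeth is fine.
- dish: Bystander: loose shallow glass bowl, 100 mm across the rim, 30 mm high, standing on the counter at the left end of the work (+y). Origin: centre of the underside.
- jar: Bystander: loose closed adhesive jar with a white cap, 60 mm across, 75 mm high, at the right end of the work (-y). Origin: centre of the underside.
Mind the look-alikes: they are no part of the job. What is shaped like the key but green or turquoise is not meant.

How it is judged:
At the end, for the whole second after the job is handed in: Each ornament lies flat, released and at rest on its own plaque, within 12 mm of its outline along each of the plaque's two directions; the watch, key and padlock point the same way as their outlines (not reversed), within 0.25 rad (x of watch in the frame of watch_plaque between -0.03 and -0.006 m and y of watch in the frame of watch_plaque between -0.012 and 0.012 m and z of watch in the frame of watch_plaque between 0.003 and 0.01 m and angle between each of watch, key, padlock, gear's own z axis and vertical below 0.1 rad and linear speed of each of watch, key, padlock, gear below 0.02 m/s and angular speed of each of watch, key, padlock, gear below 0.2 rad/s and angle between the x axis of watch and the x axis of watch_plaque, either way round below 0.25 rad and x of watch_plaque in the frame of watch above 0 m and x of key in the frame of key_plaque between -0.042 and -0.018 m and y of key in the frame of key_plaque between -0.012 and 0.012 m and z of key in the frame of key_plaque between 0.003 and 0.01 m and angle between the x axis of key and the x axis of key_plaque, either way round below 0.25 rad and x of key_plaque in the frame of key above 0 m and x of padlock in the frame of padlock_plaque between -0.03 and -0.006 m and y of padlock in the frame of padlock_plaque between -0.012 and 0.012 m and z of padlock in the frame of padlock_plaque between 0.003 and 0.01 m and angle between the x axis of padlock and the x axis of padlock_plaque, either way round below 0.25 rad and x of padlock_plaque in the frame of padlock above 0 m and x of gear in the frame of gear_plaque between -0.012 and 0.012 m and y of gear in the frame of gear_plaque between -0.012 and 0.012 m and z of gear in the frame of gear_plaque between 0.003 and 0.01 m); the robot touches nothing.
It fails at once if the glass dish is pushed more than 20 mm from its place or tipped (distance of dish from where it was at the start of the episode above 0.02 m or angle between dish's own z axis and vertical above 0.3 rad).
It fails at once if the adhesive jar is pushed more than 20 mm from its place or tipped (distance of jar from where it was at the start of the episode above 0.02 m or angle between jar's own z axis and vertical above 0.3 rad).
It also fails if it takes over 112 s, if anything falls off the work surface, if the arm or the gripper's body presses on something with over 40 N, if the wrist force passes 120 N, or if a joint passes its speed limit or range.

## Robot

A 7-joint arm with a two-finger parallel gripper is mounted at the origin on the work surface. World frame = base frame: x ahead of the robot, y to its left, z up, the work surface at z = 0. Lengths are in m, angles in rad, forces in N, time in s.
With the tool pointing down it reaches from about 0.35 to 0.9 m from the base axis. Payload 19.9 kg.
Tool frame: the origin (TCP) lies midway between the tips of the shut fingers; the grasp point (between the pads) lies 19 mm behind it; z points along the fingers, y is the line along which they close (so a half turn about z gives the same grasp; the last joint's range is limited). The gripper opens to 94 mm and grips with 3 to 60 N. Pads are 16 mm wide; open, the fingers measure 119 mm over their backs; the gripper's body (75 mm by 177 mm) begins 78 mm behind the grasp point.
Start: joints at [1.093, 0.417, -0.01, 1.614, 0.005, 1.111, -0.053], TCP at [0.264, -0.567, 0.205] pointing down, gripper open.
Joint ranges: [-2.81, 2.81], [-0.39, 2.02], [-1.27, 1.25], [0.06, 2.57], [-1.19, 4.33], [0.19, 2], [-2.82, 2.82]. Speed limits (rad/s): [1.89, 1.89, 2.39, 2.39, 3.01, 3.01, 3.01].

## Interface

Orientations are given as a 3x3 rotation matrix whose columns are the frame's x, y, z axes.
In Python, from cell import ctrl gives the robot as it stands.
- The arm moves only by the shell command python3 -m handwheel 'ROWS' [FORCE]. ROWS is JSON, a list of rows, each an object with "slide": the shift along the tool's x, y, z in cm, a list of three; "delta_rot": the turn, a rotation vector about the tool's x, y, z in degrees, a list of three; "gripper": the closure, from 0 (fully open) to 1 (shut). A call has exactly 10 rows; each row shifts and turns the commanded pose from where the row before left it, along the tool's axes as they then stand; what a row does not reach is not made up. A row lasts 1/8 s, in which the tool goes at most 62.5 mm and 10.7 degrees, less where a joint would pass 70% of its speed; a pose out of reach is approached as far as the arm can. A call with a gripper value outside its range is refused whole. The fingers move at their own pace and stop on an object; FORCE is the grip in N (left out, the last holds). Time passes only in rows, so rows that do not move let the fingers close, or fill a call up. It gives the time, the measured TCP pose, the force, the opening and the grip force at its end, in the units of the state.
- ctrl.get_state(): the state, without advancing time (a new reading comes with each control period).
- ctrl.camera(name): name is "scene" or "top" or "wrist"; returns the picture (384x512x3 uint8, red, green, blue); there is no depth.
- ctrl.camera_model(name): a dict with "fx", "fy", "cx", "cy" (pixels), "k1" (the pictures are not rectified: a ray, as slopes to the right and down, at radius r is drawn at 1 + k1 r^2 times it, then the intrinsics apply), "cam_to_world" (4x4, takes a point from camera to world coordinates). Camera axes: x right, y down, z forward; pixel columns grow to the right and rows downward; lengths in m; the calibration is good to about 2 mm. A picture is of the moment at which its call begins: read the wrist's pose just before it. camera_model takes no time and is no camera call; for the wrist camera it gives the pose at the moment of the call.
- ctrl.hand_in(): hands the job in; it is judged then, once.
Trained networks look in the newest picture that a camera, given by its name, has taken for a name from the list of things; names that differ only in an ending like _2 or _b are one class to them, and where a whole thing is asked for, a point or a joint stands for the part that bears it (a point fixed in the world has none). Each returns a list of dicts, best first, with "confidence" (0 to 1); they miss things now and then, are a little off and sometimes report something else, mostly with a low value. They report only what shows in the picture. A call takes as long as a camera call. They do not tell look-alikes from the thing itself.
- ctrl.find_in(label, camera): "xyz" ([x, y, z] in m, in world coordinates, good to about 4 mm: the middle of the surface that is visible of it).
- ctrl.spot_point(label, camera): "xyz" ([x, y, z] in m, in world coordinates, good to about 4 mm: a listed point, or the origin of a listed thing).
The state is a dict: "clock": time; "joints": joint angles; "joint_vel": joint speeds; "effort": joint torques, N m; "tcp_pos": TCP position; "orientation": TCP orientation; "ft_force": force on the tool from outside, world axes, zero at the start; "wrist_torque": the same for the moment, N m; "width": finger opening in m; "grasp_force": force on a finger pad.
Only numpy, scipy, OpenCV 4.12 (cv2) and the standard library are available. Lean on these libraries where they do the work, as an engineer would, in place of code of your own. Each camera call takes 0.05 s, during which the arm holds its last target. There are 200 camera calls.

## Working session

There is one attempt and no reset: what is moved stays moved. The work goes in short steps, Python scripts to look and compute and a shell command to move; the robot and the scene stay as the last step left them, time stands still between calls to the robot, and variables do not carry over. Pictures are saved under pics/ and viewed, at most 14 in all, crops included, and the job is handed in when it is done.

```bash
ls; mkdir -p pics
python3 - <<'E'
from cell import ctrl
import cv2
s=ctrl.get_state();print(s)
for n in("top","scene"):
    im=ctrl.camera(n);cv2.imwrite(f"pics/{n}0.png",im[:,:,::-1]);m=ctrl.camera_model(n);print(n,m)
print(ctrl.camera_model("wrist"))
E
```

```text
pics
{'clock': 0.0, 'joints': array([ 1.09351663,  0.41797654, -0.01033539,  1.61417387,  0.00467008,
        1.11071833, -0.05302312]), 'joint_vel': array([-6.90242780e-05, -2.46349773e-03,  2.37477061e-05,  4.09847837e-04,
        2.96355482e-04,  1.90755082e-03, -3.44176769e-04]), 'effort': array([-9.10739782e-04, -8.51248670e+01,  6.38062544e-01, -4.25999773e+01,
       -4.89043398e-02,  1.82454527e-02,  5.13092255e-05]), 'tcp_pos': array([ 0.26367342, -0.56623056,  0.20482366]), 'orientation': array([[ 9.06540575e-01,  4.22118293e-01, -5.76088243e-04],
       [ 4.22118683e-01, -9.06539895e-01,  1.11155271e-03],
       [-5.30402413e-05, -1.25084525e-03, -9.99999216e-01]]), 'ft_force': array([-0.69245815,  0.291321  ,  0.26245881]), 'wrist_torque': array([ 0.05073894, -0.01376555,  0.01867604]), 'grasp_force': 0.0, 'width': 0.0941239842550502}
top {'fx': 393.8969911858185, 'fy': 393.8969911858185, 'cx': 259.03255293189955, 'cy': 190.53372539453386, 'k1': 0.008752793574040874, 'cam_to_world': array([[ 0.01789381, -0.99830017,  0.05546698,  0.53441842],
       [-0.99981046, -0.01744
[... 246 characters left out ...]
91.90978817081293, 'k1': -0.0478529391704045, 'cam_to_world': array([[-0.03872977,  0.86315968, -0.50344351,  1.20195151],
       [ 0.99918663,  0.02779127, -0.02921869,  0.02361299],
       [-0.01122906, -0.50416566, -0.86353396,  1.01932438],
       [ 0.        ,  0.        ,  0.        ,  1.        ]])}
{'fx': 330.20014135205815, 'fy': 330.20014135205815, 'cx': 260.5171545521032, 'cy': 189.8349160060697, 'k1': 0.021679701148140877, 'cam_to_world': array([[ 0.42280767, -0.87765362, -0.22573834,  0.32737118],
       [-0.90621762, -0.40997932, -0.10337596, -0.53666965],
       [-0.00181977,  0.2482762 , -0.96868757,  0.3841037 ],
       [ 0.        ,  0.        ,  0.        ,  1.        ]])}
```

View pics/top0.png

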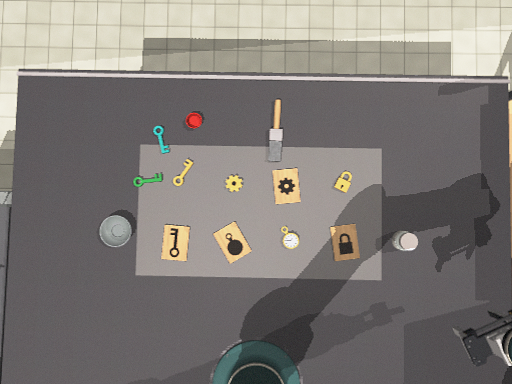

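View pics/scene0.png

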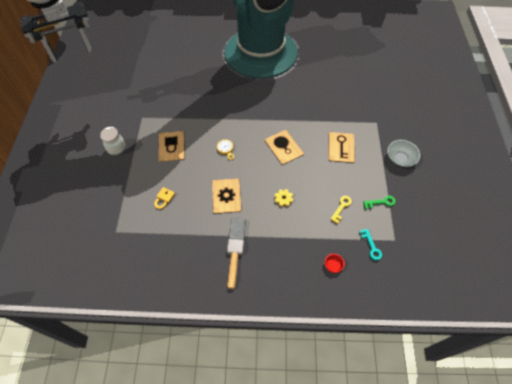

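Top view: brass key at (183,172). It could be confused with the green key (148,180), the turquoise key (161,139) or the printed key outline (175,242). The watch is at (290,239), gear (234,183) and padlock (343,182). Plaques are watch (233,243), key (175,242), padlock (345,242) and gear (286,186). The dish is at (115,231) and the jar at (405,241). The scene view agrees, and I choose the yellow brass key. Next is a close crop.

```bash
cat > h.py <<'E'
import numpy as np, cv2
from cell import ctrl
def und(px,m):
    K=np.array([[m['fx'],0,m['cx']],[0,m['fy'],m['cy']],[0,0,1]])
    return cv2.undistortPoints(np.float64(px).reshape(-1,1,2),K,np.array([m['k1'],0,0,0]))[:,0]
def rays(px,m):
    n=und(px,m);d=np.c_[n,np.ones(len(n))]@m['cam_to_world'][:3,:3].T
    return m['cam_to_world'][:3,3],d
def plane(px,m,z):
    o,d=rays(px,m);return o+d*((z-o[2])/d[:,2])[:,None]
def tri(p1,m1,p2,m2):
    o1,d1=rays([p1],m1);o2,d2=rays([p2],m2)
    A=np.c_[d1[0],-d2[0]];t=np.linalg.lstsq(A,o2-o1,rcond=None)[0]
    a=o1+t[0]*d1[0];b=o2+t[1]*d2[0];return (a+b)/2,np.linalg.norm(a-b)
def shot(n,f):
    m=ctrl.camera_model(n);im=ctrl.camera(n);cv2.imwrite(f'pics/{f}.png',im[:,:,::-1]);return im,m
E
python3 - <<'E'
from h import *
im=cv2.imread('pics/top0.png')
cv2.imwrite('pics/crop0.png',cv2.resize(im[140:285,130:385],None,fx=3.1,fy=3.1,interpolation=cv2.INTER_CUBIC))
for L in "watch key padlock gear watch_plaque key_plaque padlock_plaque gear_plaque dish jar".split():
  for c in("top","scene"):
    print(L,c,[(np.round(r['xyz'],3).tolist(),round(r['confidence'],2)) for r in ctrl.spot_point(L,c)[:3]])
E
```

```text
watch top [([0.449, -0.102, 0.002], 0.76), ([0.62, -0.083, 0.001], 0.34), ([0.469, 0.45, 0.0], 0.17)]
watch scene [([0.455, -0.101, 0.004], 0.73)]
key top [([0.796, 0.328, -0.002], 0.65), ([0.627, 0.386, 0.001], 0.53), ([0.636, 0.263, 0.002], 0.46)]
key scene [([0.628, 0.392, -0.006], 0.49), ([0.794, 0.33, -0.0], 0.49), ([0.63, 0.263, 0.002], 0.48)]
padlock top [([0.63, -0.266, 0.001], 0.53)]
padlock scene [([0.629, -0.265, -0.001], 0.8), ([0.452, -0.101, 0.005], 0.47)]
gear top [([0.626, 0.081, 0.001], 0.71)]
gear scene [([0.627, 0.082, 0.001], 0.47)]
watch_plaque top [([0.439, 0.084, -0.001], 0.97), ([0.448, -0.275, -0.002], 0.5), ([0.452, -0.104, 0.001], 0.21)]
watch_plaque scene [([0.439, 0.083, 0.002], 0.97)]
key_plaque top [([0.438, 0.263, -0.006], 0.73)]
key_plaque scene [([0.43, 0.263, 0.003], 0.79)]
padlock_plaque top [([0.448, -0.277, 0.001], 0.73), ([0.469, 0.454, 0.0], 0.54)]
padlock_plaque scene [([0.445, -0.275, -0.0], 0.63)]
gear_plaque top [([0.623, -0.085, 0.002], 0.83)]
gear_plaque scene [([0.626, -0.085, -0.001], 0.86)]
dish top [([0.469, 0.449, -0.0], 0.91)]
dish scene [([0.468, 0.447, -0.001], 0.89)]
jar top [([0.46, -0.45, 0.004], 0.63)]
jar scene [([0.455, -0.451, 0.002], 0.86)]
```

View pics/crop0.png

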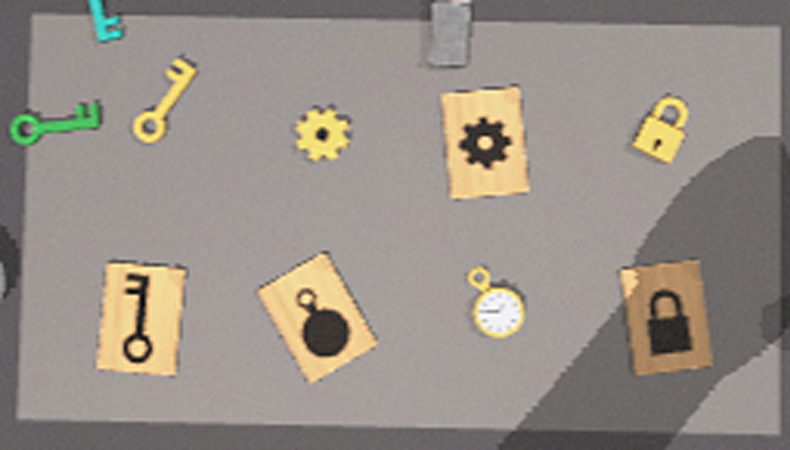

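The crop shows the brass key with bow at (149,126) and teeth at its upper-right end, the green key at (25,130) and the turquoise one cut off at (105,25). The yellow one matches the description. Next I fit the known shapes in both fixed views to get poses and heights.

```bash
cat > fit.py <<'E'
from h import *
from scipy.optimize import minimize
def disc(r,cx=0,cy=0):
    t=np.linspace(0,2*np.pi,60);return np.c_[cx+r*np.cos(t),cy+r*np.sin(t)]
def box(a,b,c,d): return np.array([[a,c],[b,c],[b,d],[a,d]],float)
R=lambda a:np.array([[np.cos(a),-np.sin(a)],[np.sin(a),np.cos(a)]])
# (add polygons, subtract polygons) in mm
M={'watch':([disc(25),box(20,36,-3,3),disc(9,42)],[disc(5,42)]),
 'key':([disc(15.5),box(14,75,-5,5),box(54,60,0,14),box(67,75,0,14)],[disc(8.5)]),
 'padlock':([box(-18,18,-21,21),box(18,34,-15,15),disc(15,32)],[box(18,32,-8,8),disc(8,32)]),
 'gear':([disc(21.5)]+[box(0,27,-5,5)@R(k*np.pi/4).T for k in range(8)],[disc(7)])}
S=2;H=140
def model(n,p):
    im=np.zeros((H*S,H*S),np.uint8)
    for v,ps in((255,M[n][0]),(0,M[n][1])):
        for q in ps:
            q=(q@R(p[2]).T+[p[0],p[1]]+H/2)*S
            cv2.fillPoly(im,[np.int32(np.round(q*16))],v,shift=4)
    return cv2.GaussianBlur(im.astype(np.float32)/255,(0,0),3)
def metric(im,m,c,z):  # image seen on plane z: col=x,row=y about c
    g=(np.arange(H*S)+.5)/S-H/2
    X,Y=np.meshgrid(g/1000+c[0],g/1000+c[1])
    P=np.c_[X.ravel(),Y.ravel(),np.full(X.size,z)]
    W=np.linalg.inv(m['cam_to_world']);Q=P@W[:3,:3].T+W[:3,3]
    n=Q[:,:2]/Q[:,2:];n=n*(1+m['k1']*(n**2).sum(1))[:,None]
    u=(n*[m['fx'],m['fy']]+[m['cx'],m['cy']]).astype(np.float32).reshape(H*S,H*S,2)
    return cv2.remap(im,u[...,0],u[...,1],cv2.INTER_LINEAR)
def brass(im):
    h=cv2.cvtColor(im,cv2.COLOR_RGB2HSV).astype(int)
    return ((h[...,1]>90)|(h[...,2]>200)) 
def dark(im):
    return im.max(2)<55
def fit(n,im,m,c,a,z,mask):
    mk=mask(metric(im,m,c,z)).astype(np.float32)
    yy,xx=np.mgrid[:H*S,:H*S];mk[(xx-H*S/2)**2+(yy-H*S/2)**2>(69*S)**2]=0
    mk=cv2.GaussianBlur(mk,(0,0),3)
    f=lambda p:float(((model(n,p)-mk)**2).sum()/(model(n,p)**2).sum())
    best=None
    for da in ([0,.2,.4,.6] if n=='gear' else [-.15,.15]):
        r=minimize(f,[0,0,a+da],method='Nelder-Mead',options=dict(initial_simplex=[[0,0,a+da],[8,0,a+da],[0,8,a+da],[0,0,a+da+.2]],xatol=.05,fatol=1e-4))
        if best is None or r.fun<best.fun:best=r
    p=best.x;return np.array([c[0]+p[0]/1000,c[1]+p[1]/1000]),p[2],best.fun
def pix(P,m):
    W=np.linalg.inv(m['cam_to_world']);q=W[:3,:3]@P+W[:3,3];n=q[:2]/q[2];n=n*(1+m['k1']*(n**2).sum())
    return n*[m['fx'],m['fy']]+[m['cx'],m['cy']]
E
cat > run.py <<'E'
from fit import *
I={c:(cv2.imread(f'pics/{c}0.png')[:,:,::-1].copy(),ctrl.camera_model(c)) for c in('top','scene')}
d=np.deg2rad
T=[('watch',(.455,-.101),29,.013,brass),('key',(.631,.263),-30,.010,brass),('padlock',(.63,-.265),-26,.014,brass),('gear',(.627,.081),0,.012,brass),
('watch',(.425,.076),27,.006,dark),('key',(.408,.263),-4,.006,dark),('padlock',(.43,-.275),8,.006,dark),('gear',(.626,-.085),0,.006,dark)]
for n,c,a,z,mk in T:
    px=[]
    for cam in I:
        im,m=I[cam];xy,th,e=fit(n,im,m,c,d(a),z,mk);px+=[pix(np.r_[xy,z],m),m]
        print(n,mk.__name__,cam,np.round(xy*1000,1),'deg %.1f'%np.degrees(th),'err %.2f'%e)
    P,g=tri(*px);print('   tri',np.round(P*1000,1),'gap %.1f'%(g*1000))
E
python3 run.py
```

```text
watch brass top [ 447.6 -101.6] deg 31.0 err 0.03
watch brass scene [ 453.  -103.1] deg 29.4 err 0.22
   tri [ 447.1 -103.1    5.2] gap 1.8
key brass top [631.4 261.3] deg -34.5 err 0.44
key brass scene [631.8 260.4] deg -33.7 err 0.80
   tri [631.4 261.    9.3] gap 0.9
padlock brass top [ 627.2 -262.2] deg -24.5 err 0.03
padlock brass scene [ 632.7 -264.6] deg -20.1 err 0.20
   tri [ 628.  -265.4    5.8] gap 3.1
gear brass top [626.6  82.4] deg 26.2 err 0.04
gear brass scene [630.3  80.2] deg 25.3 err 0.26
   tri [627.   81.7   6.5] gap 2.3
watch dark top [421.3  75.7] deg 27.5 err 0.86
watch dark scene [425.2  72.3] deg 44.4 err 0.42
   tri [4.208e+02 7.430e+01 4.000e-01] gap 3.5
key dark top [404.8 268.2] deg -3.8 err 0.52
key dark scene [408. 263.] deg -12.6 err 1.00
   tri [404.4 266.5   1.9] gap 5.0
padlock dark top [ 427.2 -275.6] deg 7.1 err 0.22
padlock dark scene [ 429.1 -278.2] deg 8.3 err 0.34
   tri [ 427.2 -277.5    3.4] gap 2.8
gear dark top [620.2 -85.8] deg 7.4 err 0.78
gear dark scene [622.2 -86.8] deg 50.3 err 0.57
   tri [620.5 -86.5   3. ] gap 1.1
```

```bash
cat > run2.py <<'E'
from fit import *
I={c:(cv2.imread(f'pics/{c}0.png')[:,:,::-1].copy(),ctrl.camera_model(c)) for c in('top','scene')}
d=np.deg2rad
def yel(im):
    h=cv2.cvtColor(im,cv2.COLOR_RGB2HSV).astype(int);return (h[...,1]>75)&(h[...,0]>14)&(h[...,0]<36)
def dk(t):
    return lambda im:im.max(2)<t
for n,c,a,z,mk in [('key',(.631,.263),-32,.010,yel)]+[(n,c,a,.006,dk(t)) for n,c,a,ts in (('watch',(.423,.075),27,(80,105)),('key',(.405,.266),-4,(80,105)),('padlock',(.428,-.275),7,(40,48)),('gear',(.623,-.085),7,(80,105))) for t in ts]:
    px=[]
    for cam in I:
        im,m=I[cam];xy,th,e=fit(n,im,m,c,d(a),z,mk);px+=[pix(np.r_[xy,z],m),m]
        print(n,cam,np.round(xy*1000,1),'deg %.1f'%np.degrees(th),'err %.2f'%e)
    P,g=tri(*px);print('   tri',np.round(P*1000,1),'gap %.1f'%(g*1000))
im,m=I['top']
for n,c in (('watch',(.439,.084)),('key',(.436,.264)),('padlock',(.447,-.276)),('gear',(.624,-.085))):
    q=metric(im,m,c,.006);h=cv2.cvtColor(q,cv2.COLOR_RGB2HSV).astype(int)
    mk=((h[...,1]>60)&(h[...,0]<30)).astype(np.uint8)
    cs=max(cv2.findContours(mk,cv2.RETR_EXTERNAL,cv2.CHAIN_APPROX_NONE)[0],key=cv2.contourArea)
    r=cv2.minAreaRect(cs);print(n,'plaque',np.round([c[0]*1000+(r[0][0]+.5)/S-H/2,c[1]*1000+(r[0][1]+.5)/S-H/2],1),np.round(np.array(r[1])/S,1),round(r[2],1))
E
python3 run2.py
```

```text
key top [631.1 261.8] deg -35.0 err 0.23
key scene [631.6 260.4] deg -33.7 err 0.49
   tri [631.1 261.3   9.3] gap 1.3
watch top [423.   74.9] deg 30.0 err 0.14
watch scene [425.2  73.1] deg 39.2 err 0.30
   tri [422.7  74.2   2.8] gap 1.8
watch top [422.7  75.2] deg 30.6 err 0.10
watch scene [425.1  73.3] deg 28.5 err 0.21
   tri [422.5  74.5   2.6] gap 2.0
key top [404.7 268. ] deg -3.7 err 0.29
key scene [473.9 267.1] deg -8.8 err 0.95
   tri [ 393.1  293.5 -106.6] gap 1.2
key top [404.9 267.6] deg -3.5 err 0.16
key scene [408.2 264.8] deg -2.8 err 0.68
   tri [404.4 267.3   1.4] gap 2.6
padlock top [ 423.7 -277.7] deg 13.1 err 0.97
padlock scene [ 429.2 -278.1] deg 2.8 err 0.44
   tri [ 423.  -280.    -2.2] gap 1.1
padlock top [ 426.8 -275.8] deg 7.9 err 0.40
padlock scene [ 430.5 -279.3] deg 7.8 err 0.38
   tri [ 426.5 -278.9    0.8] gap 3.9
gear top [621.2 -85.2] deg 50.3 err 0.19
gear scene [623. -87.] deg 48.2 err 0.37
   tri [621.5 -86.3   3.4] gap 1.9
gear top [621.2 -85.2] deg 50.4 err 0.10
gear scene [622.3 -87.3] deg 7.4 err 0.22
   tri [621.4 -86.4   4.5] gap 2.1
watch plaque [439.3  84.6] [112.1  83.2] 31.2
key plaque [434.6 265.4] [ 83.  112.1] 85.9
padlock plaque [ 445.8 -272.9] [111.7  83.3] 8.3
gear plaque [621.4 -84.7] [111.9  82.9] 6.3
```

The fits agree to about 2 mm: top camera errors are small, and the printed outlines match the plaque rectangles. The triangulated heights come out a few mm low because the side walls show, so I'll check heights with the wrist camera while moving. The padlock goes first.

```bash
cat > plan.py <<'E'
import sys,numpy as np
from cell import ctrl
s=ctrl.get_state();x,y,z,psi=map(float,sys.argv[1:5])
O=s['orientation'];d=O.T@(np.array([x,y,z])/1000-s['tcp_pos'])*100
cur=np.degrees(np.arctan2(O[1,0],O[0,0]))
print('t %.2f tcp'%s['clock'],np.round(s['tcp_pos']*1000,1),'psi %.1f'%cur,'w %.3f'%s['width'],'j7 %.2f'%s['joints'][6],'| slide cm',np.round(d,2),'rotz',round(-((psi-cur+180)%360-180),1),'tilt',np.round(O[:2,2],3))
E
python3 plan.py 627 -262 120 -24.5
```

```text
t 1.10 tcp [ 263.8 -566.5  205.4] psi 25.0 w 0.094 j7 -0.05 | slide cm [ 45.78 -12.27   8.54] rotz 49.5 tilt [-0.  0.]
```

```bash
python3 -m handwheel '[{"slide":[5.1,-1.35,0.5],"delta_rot":[0,0,0],"gripper":0},{"slide":[5.1,-1.35,0.5],"delta_rot":[0,0,0],"gripper":0},{"slide":[5.1,-1.35,0.5],"delta_rot":[0,0,0],"gripper":0},{"slide":[5.1,-1.35,0.5],"delta_rot":[0,0,0],"gripper":0},{"slide":[5.1,-1.35,0.5],"delta_rot":[0,0,0],"gripper":0},{"slide":[5.1,-1.35,0.5],"delta_rot":[0,0,0],"gripper":0},{"slide":[5.1,-1.35,0.5],"delta_rot":[0,0,0],"gripper":0},{"slide":[5.1,-1.35,0.5],"delta_rot":[0,0,0],"gripper":0},{"slide":[5.1,-1.35,0.5],"delta_rot":[0,0,0],"gripper":0},{"slide":[0,0,0.5],"delta_rot":[0,0,9.5],"gripper":0}]' 30; python3 plan.py 627 -262 120 -24.5
python3 - <<'E'
from h import *
import pickle
im,m=shot('wrist','w1');pickle.dump(m,open('w1.pkl','wb'))
E
```

```text
clock: 2.35
tcp_pos: [0.6314, -0.2582, 0.1547]
orientation: [[0.963, 0.27, 0.001], [0.27, -0.963, 0.002], [0.001, -0.002, -1.0]]
ft_force: [-0.5, -1.2, 0.1]
width: 0.094
grasp_force: 0.0
t 2.35 tcp [ 631.4 -258.2  154.7] psi 15.6 w 0.094 j7 -1.00 | slide cm [-0.53  0.25  3.47] rotz 40.1 tilt [0.001 0.002]
```

View pics/w1.png

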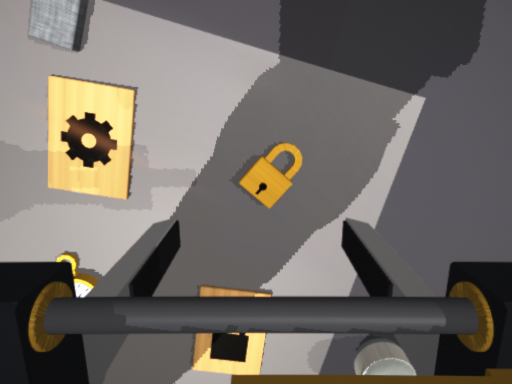

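The wrist view shows the padlock at (268,180) under the gripper, with the gear plaque at (90,138), the watch partly at (75,275) and the jar cap at (385,360). The grasp line looks sound. I'll descend and turn, then take a second wrist view for height.

```bash
python3 -m handwheel '[{"slide":[-0.53,0.25,0.4],"delta_rot":[0,0,0],"gripper":0},{"slide":[0,0,0.6],"delta_rot":[0,0,10],"gripper":0},{"slide":[0,0,0.6],"delta_rot":[0,0,10],"gripper":0},{"slide":[0,0,0.6],"delta_rot":[0,0,10],"gripper":0},{"slide":[0,0,0.6],"delta_rot":[0,0,10],"gripper":0},{"slide":[0,0,0.6],"delta_rot":[0,0,0],"gripper":0},{"slide":[0,0,0],"delta_rot":[0,0,0],"gripper":0},{"slide":[0,0,0],"delta_rot":[0,0,0],"gripper":0},{"slide":[0,0,0],"delta_rot":[0,0,0],"gripper":0},{"slide":[0,0,0],"delta_rot":[0,0,0],"gripper":0}]' 30; python3 plan.py 627 -262 3 -24.5
cat > wfit.py <<'E'
from fit import *
import pickle
def yel(im):
    h=cv2.cvtColor(im,cv2.COLOR_RGB2HSV).astype(int);return (h[...,1]>110)&(h[...,0]>14)&(h[...,0]<36)
def run(n,c,a,z,files,mk=yel):
    px=[]
    for f in files:
        im=cv2.imread(f'pics/{f}.png')[:,:,::-1].copy();m=pickle.load(open(f+'.pkl','rb'))
        xy,th,e=fit(n,im,m,c,np.deg2rad(a),z,mk);px+=[pix(np.r_[xy,z],m),m]
        print(n,f,np.round(xy*1000,1),'deg %.1f'%np.degrees(th),'err %.2f'%e)
    if len(files)==2:
        P,g=tri(*px);print('   tri',np.round(P*1000,1),'gap %.1f'%(g*1000))
E
python3 - <<'E'
from wfit import *
im,m=shot('wrist','w2');pickle.dump(m,open('w2.pkl','wb'))
run('padlock',(.627,-.262),-24,.014,['w1','w2'])
run('gear',(.621,-.085),7,.006,['w1'],lambda im:im.max(2)<90)
E
```

```text
clock: 3.65
tcp_pos: [0.6242, -0.2666, 0.1216]
orientation: [[0.91, -0.415, 0.0], [-0.415, -0.91, -0.0], [0.0, -0.0, -1.0]]
ft_force: [-0.1, -0.1, -0.3]
width: 0.0941
grasp_force: 0.0
t 3.65 tcp [ 624.2 -266.6  121.6] psi -24.5 w 0.094 j7 -1.62 | slide cm [ 0.06 -0.53 11.86] rotz 0.0 tilt [ 0. -0.]
padlock w1 [ 628.2 -263.2] deg -24.2 err 0.02
padlock w2 [ 628.1 -264.4] deg -25.2 err 0.02
   tri [ 626.9 -263.7    7.9] gap 0.0
gear w1 [620.8 -85.4] deg 6.2 err 0.21
```

```bash
python3 -m handwheel '[{"slide":[0.18,-0.45,2],"delta_rot":[0,0,0],"gripper":0},{"slide":[0,0,3],"delta_rot":[0,0,0],"gripper":0},{"slide":[0,0,3],"delta_rot":[0,0,0],"gripper":0},{"slide":[0,0,2],"delta_rot":[0,0,0],"gripper":0},{"slide":[0,0,1.2],"delta_rot":[0,0,0],"gripper":0},{"slide":[0,0,0.5],"delta_rot":[0,0,0],"gripper":0},{"slide":[0,0,0],"delta_rot":[0,0,0],"gripper":0.7},{"slide":[0,0,0],"delta_rot":[0,0,0],"gripper":0.7},{"slide":[0,0,0],"delta_rot":[0,0,0],"gripper":0.7},{"slide":[0,0,0],"delta_rot":[0,0,0],"gripper":0.7}]' 30; python3 plan.py 427.5 -275.8 60 7.8
```

```text
clock: 4.95
tcp_pos: [0.6279, -0.2632, 0.0048]
orientation: [[0.91, -0.415, 0.0], [-0.415, -0.91, -0.0], [0.0, -0.0, -1.0]]
ft_force: [0.7, 0.2, -0.5]
width: 0.0574
grasp_force: 0.0
t 4.95 tcp [ 627.9 -263.2    4.8] psi -24.5 w 0.057 j7 -1.62 | slide cm [-17.7    9.47  -5.53] rotz -32.3 tilt [ 0. -0.]
```

```bash
python3 -m handwheel '[{"slide":[0,0,0],"delta_rot":[0,0,0],"gripper":0.7},{"slide":[0,0,0],"delta_rot":[0,0,0],"gripper":0.7},{"slide":[0,0,0],"delta_rot":[0,0,0],"gripper":0.7},{"slide":[0,0,0],"delta_rot":[0,0,0],"gripper":0.7},{"slide":[0,0,-1],"delta_rot":[0,0,0],"gripper":0.7},{"slide":[0,0,-2],"delta_rot":[0,0,0],"gripper":0.7},{"slide":[0,0,-2],"delta_rot":[0,0,0],"gripper":0.7},{"slide":[-2,1,0],"delta_rot":[0,0,0],"gripper":0.7},{"slide":[-2,1,0],"delta_rot":[0,0,0],"gripper":0.7},{"slide":[-2,1,0],"delta_rot":[0,0,0],"gripper":0.7}]' 30; python3 plan.py 427.5 -275.8 55 7.8
```

```text
clock: 6.2
tcp_pos: [0.5604, -0.2657, 0.0559]
orientation: [[0.91, -0.415, 0.001], [-0.415, -0.91, -0.001], [0.001, -0.0, -1.0]]
ft_force: [0.1, -0.6, -1.0]
width: 0.0418
grasp_force: 30.0
t 6.20 tcp [ 560.4 -265.7   55.9] psi -24.5 w 0.042 j7 -1.58 | slide cm [-11.67   6.43   0.08] rotz -32.3 tilt [ 0.001 -0.001]
```

```bash
python3 -m handwheel '[{"slide":[-3,1.6,0],"delta_rot":[0,0,0],"gripper":0.7},{"slide":[-3,1.6,0],"delta_rot":[0,0,0],"gripper":0.7},{"slide":[-3,1.6,0],"delta_rot":[0,0,0],"gripper":0.7},{"slide":[-2.6,1.6,0],"delta_rot":[0,0,0],"gripper":0.7},{"slide":[0,0,0],"delta_rot":[0,0,-8.1],"gripper":0.7},{"slide":[0,0,0.5],"delta_rot":[0,0,-8.1],"gripper":0.7},{"slide":[0,0,0.5],"delta_rot":[0,0,-8.1],"gripper":0.7},{"slide":[0,0,0.5],"delta_rot":[0,0,-8],"gripper":0.7},{"slide":[0,0,0],"delta_rot":[0,0,0],"gripper":0.7},{"slide":[0,0,0],"delta_rot":[0,0,0],"gripper":0.7}]' 30; python3 plan.py 427.5 -275.8 11 7.8
python3 - <<'E'
from h import *
shot('wrist','w3')
E
```

```text
clock: 7.45
tcp_pos: [0.4288, -0.2759, 0.0402]
orientation: [[0.991, 0.132, 0.001], [0.132, -0.991, -0.001], [0.001, 0.001, -1.0]]
ft_force: [-0.1, 0.6, -1.5]
width: 0.0414
grasp_force: 30.0
t 7.45 tcp [ 428.8 -275.9   40.2] psi 7.6 w 0.041 j7 -0.98 | slide cm [-0.13 -0.03  2.92] rotz -0.2 tilt [ 0.001 -0.001]
```

View pics/w3.png

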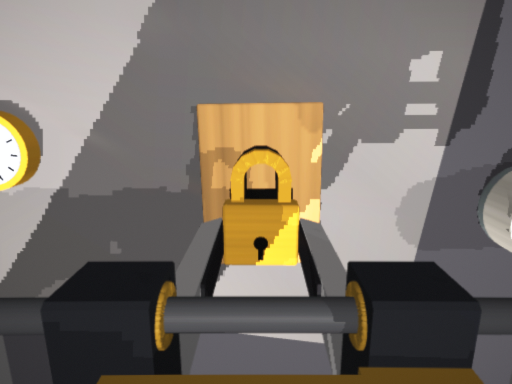

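The padlock is held squarely at (262,230), shackle up over its outline on the plaque (262,165). Lowering and releasing.

```bash
python3 -m handwheel '[{"slide":[-0.1,-0.03,1.4],"delta_rot":[0,0,0],"gripper":0.7},{"slide":[0,0,1],"delta_rot":[0,0,0],"gripper":0.7},{"slide":[0,0,0.3],"delta_rot":[0,0,0],"gripper":0.7},{"slide":[0,0,0.22],"delta_rot":[0,0,0],"gripper":0.7},{"slide":[0,0,0],"delta_rot":[0,0,0],"gripper":0.7},{"slide":[0,0,0],"delta_rot":[0,0,0],"gripper":0},{"slide":[0,0,0],"delta_rot":[0,0,0],"gripper":0},{"slide":[0,0,0],"delta_rot":[0,0,0],"gripper":0},{"slide":[0,0,-2.5],"delta_rot":[0,0,0],"gripper":0},{"slide":[0,0,-4],"delta_rot":[0,0,0],"gripper":0}]' 30; python3 plan.py 448 -102 75 31
```

```text
clock: 8.75
tcp_pos: [0.4269, -0.275, 0.0752]
orientation: [[0.991, 0.135, -0.002], [0.135, -0.991, 0.001], [-0.002, -0.002, -1.0]]
ft_force: [0.5, -0.3, 0.7]
width: 0.0881
grasp_force: 0.0
t 8.75 tcp [ 426.9 -275.    75.2] psi 7.8 w 0.088 j7 -0.97 | slide cm [  4.43 -16.85   0.04] rotz -23.2 tilt [-0.002  0.001]
```

```bash
python3 -m handwheel '[{"slide":[1.1,-4.2,-0.3],"delta_rot":[0,0,0],"gripper":0},{"slide":[1.1,-4.2,0],"delta_rot":[0,0,0],"gripper":0},{"slide":[1.1,-4.2,0],"delta_rot":[0,0,0],"gripper":0},{"slide":[1.1,-4.2,0],"delta_rot":[0,0,0],"gripper":0},{"slide":[0,0,0],"delta_rot":[0,0,-8],"gripper":0},{"slide":[0,0,0],"delta_rot":[0,0,-8],"gripper":0},{"slide":[0,0,0],"delta_rot":[0,0,-7.2],"gripper":0},{"slide":[0,0,0],"delta_rot":[0,0,0],"gripper":0},{"slide":[0,0,0],"delta_rot":[0,0,0],"gripper":0},{"slide":[0,0,0],"delta_rot":[0,0,0],"gripper":0}]' 30; python3 plan.py 448 -102 4 31
python3 - <<'E'
from wfit import *
im,m=shot('wrist','w4');pickle.dump(m,open('w4.pkl','wb'))
run('watch',(.448,-.102),31,.013,['w4'],brass)
run('watch',(.448,-.102),31,.013,['w4'],lambda i:brass(i)&(i.max(2)>120))
im,m=shot('top','t1');pickle.dump(m,open('t1.pkl','wb'))
run('padlock',(.4275,-.276),8,.02,['t1'])
E
```

```text
clock: 10.0
tcp_pos: [0.4484, -0.103, 0.0782]
orientation: [[0.858, 0.513, -0.0], [0.513, -0.858, 0.0], [-0.0, -0.0, -1.0]]
ft_force: [-0.4, 0.4, -0.8]
width: 0.094
grasp_force: 0.0
t 10.00 tcp [ 448.4 -103.    78.2] psi 30.9 w 0.094 j7 -0.98 | slide cm [ 0.02 -0.1   7.42] rotz -0.1 tilt [-0.  0.]
watch w4 [ 447.9 -102. ] deg 30.5 err 0.02
watch w4 [ 447.5 -102.2] deg 30.8 err 0.02
padlock t1 [ 429.2 -272.7] deg 7.3 err 0.56
```

View pics/w4.png

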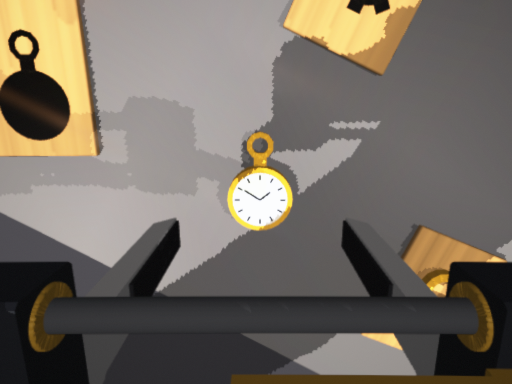

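The watch sits centred between the fingers at (260,198), loop up at (260,145), and its plaque shows at the upper left. Grasping.

```bash
python3 -m handwheel '[{"slide":[0,-0.1,3],"delta_rot":[0,0,0],"gripper":0},{"slide":[0,0,2.5],"delta_rot":[0,0,0],"gripper":0},{"slide":[0,0,1.4],"delta_rot":[0,0,0],"gripper":0},{"slide":[0,0,0.5],"delta_rot":[0,0,0],"gripper":0.3},{"slide":[0,0,0],"delta_rot":[0,0,0],"gripper":0.6},{"slide":[0,0,0],"delta_rot":[0,0,0],"gripper":0.6},{"slide":[0,0,0],"delta_rot":[0,0,0],"gripper":0.6},{"slide":[0,0,0],"delta_rot":[0,0,0],"gripper":0.6},{"slide":[0,0,0],"delta_rot":[0,0,0],"gripper":0.6},{"slide":[0,0,0],"delta_rot":[0,0,0],"gripper":0.6}]' 30; python3 plan.py 423.3 75 50 30.7
```

```text
clock: 11.35
tcp_pos: [0.4481, -0.1022, 0.0045]
orientation: [[0.857, 0.515, 0.0], [0.515, -0.857, -0.0], [0.0, 0.0, -1.0]]
ft_force: [-1.9, -0.5, 6.6]
width: 0.0489
grasp_force: 30.0
t 11.35 tcp [ 448.1 -102.2    4.5] psi 31.0 w 0.049 j7 -1.03 | slide cm [  6.99 -16.47  -4.55] rotz 0.3 tilt [ 0. -0.]
```

```bash
python3 -m handwheel '[{"slide":[0,0,-1],"delta_rot":[0,0,0],"gripper":0.6},{"slide":[0,0,-2],"delta_rot":[0,0,0],"gripper":0.6},{"slide":[0,0,-1.5],"delta_rot":[0,0,0],"gripper":0.6},{"slide":[1.3,-3.2,0],"delta_rot":[0,0,0],"gripper":0.6},{"slide":[1.5,-3.4,0],"delta_rot":[0,0,0],"gripper":0.6},{"slide":[1.5,-3.4,0],"delta_rot":[0,0,0],"gripper":0.6},{"slide":[1.5,-3.4,0],"delta_rot":[0,0,0],"gripper":0.6},{"slide":[1.2,-3.07,0],"delta_rot":[0,0,0],"gripper":0.6},{"slide":[0,0,0],"delta_rot":[0,0,0],"gripper":0.6},{"slide":[0,0,0],"delta_rot":[0,0,0],"gripper":0.6}]' 30; python3 plan.py 423.3 75 11 30.7
python3 - <<'E'
from wfit import *
im,m=shot('top','t2');pickle.dump(m,open('t2.pkl','wb'))
run('padlock',(.4275,-.276),8,.02,['t2'],lambda i:brass(i)&(cv2.cvtColor(i,cv2.COLOR_RGB2HSV)[...,0]>20))
cv2.imwrite('pics/t2c.png',cv2.resize(cv2.imread('pics/t2.png')[140:285,130:385],None,fx=3.1,fy=3.1,interpolation=cv2.INTER_CUBIC))
E
```

```text
clock: 12.6
tcp_pos: [0.4233, 0.0745, 0.0495]
orientation: [[0.858, 0.514, 0.0], [0.514, -0.858, -0.0], [0.0, 0.0, -1.0]]
ft_force: [0.5, 0.4, -0.8]
width: 0.0492
grasp_force: 30.0
t 12.60 tcp [423.3  74.5  49.5] psi 31.0 w 0.049 j7 -1.43 | slide cm [ 0.02 -0.04  3.85] rotz 0.3 tilt [ 0. -0.]
padlock t2 [ 426.1 -277.1] deg 10.3 err 1.29
```

View pics/t2c.png

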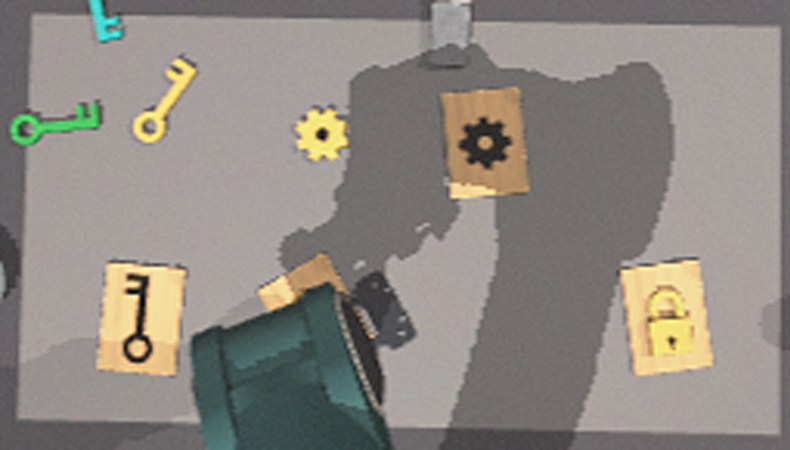

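The padlock lies on its outline at crop (669,325). Now lowering the watch and releasing it.

```bash
python3 -m handwheel '[{"slide":[0.02,-0.05,2],"delta_rot":[0,0,0.3],"gripper":0.6},{"slide":[0,0,1.2],"delta_rot":[0,0,0],"gripper":0.6},{"slide":[0,0,0.4],"delta_rot":[0,0,0],"gripper":0.6},{"slide":[0,0,0.27],"delta_rot":[0,0,0],"gripper":0.6},{"slide":[0,0,0],"delta_rot":[0,0,0],"gripper":0.6},{"slide":[0,0,0],"delta_rot":[0,0,0],"gripper":0},{"slide":[0,0,0],"delta_rot":[0,0,0],"gripper":0},{"slide":[0,0,0],"delta_rot":[0,0,0],"gripper":0},{"slide":[0,0,-2.5],"delta_rot":[0,0,0],"gripper":0},{"slide":[0,0,-4],"delta_rot":[0,0,0],"gripper":0}]' 30; python3 plan.py 626.8 81.7 75 26.2
```

```text
clock: 13.9
tcp_pos: [0.4223, 0.0756, 0.0757]
orientation: [[0.86, 0.51, -0.002], [0.51, -0.86, -0.0], [-0.002, -0.001, -1.0]]
ft_force: [-0.4, 0.4, -0.6]
width: 0.0933
grasp_force: 0.0
t 13.90 tcp [422.3  75.6  75.7] psi 30.7 w 0.093 j7 -1.41 | slide cm [17.9   9.92  0.02] rotz 4.5 tilt [-0.002 -0.   ]
```

```bash
python3 -m handwheel '[{"slide":[3.5,1.9,0],"delta_rot":[0,0,0],"gripper":0},{"slide":[3.6,2,0],"delta_rot":[0,0,0],"gripper":0},{"slide":[3.6,2,0],"delta_rot":[0,0,0],"gripper":0},{"slide":[3.6,2,0],"delta_rot":[0,0,0],"gripper":0},{"slide":[3.6,2,0],"delta_rot":[0,0,0],"gripper":0},{"slide":[0,0,0],"delta_rot":[0,0,4.5],"gripper":0},{"slide":[0,0,0],"delta_rot":[0,0,0],"gripper":0},{"slide":[0,0,0],"delta_rot":[0,0,0],"gripper":0},{"slide":[0,0,0],"delta_rot":[0,0,0],"gripper":0},{"slide":[0,0,0],"delta_rot":[0,0,0],"gripper":0}]' 30; python3 plan.py 626.8 81.7 4 26.2
python3 - <<'E'
from wfit import *
im,m=shot('wrist','w5');pickle.dump(m,open('w5.pkl','wb'))
run('gear',(.627,.082),26,.012,['w5'])
E
```

```text
clock: 15.15
tcp_pos: [0.6275, 0.0818, 0.0757]
orientation: [[0.897, 0.441, 0.0], [0.441, -0.897, 0.0], [0.0, 0.0, -1.0]]
ft_force: [-0.2, -0.2, 0.2]
width: 0.0942
grasp_force: 0.0
t 15.15 tcp [627.5  81.8  75.7] psi 26.2 w 0.094 j7 -1.43 | slide cm [-0.06 -0.02  7.17] rotz -0.0 tilt [0. 0.]
gear w5 [626.9  82.3] deg 26.2 err 0.02
```

View pics/w5.png

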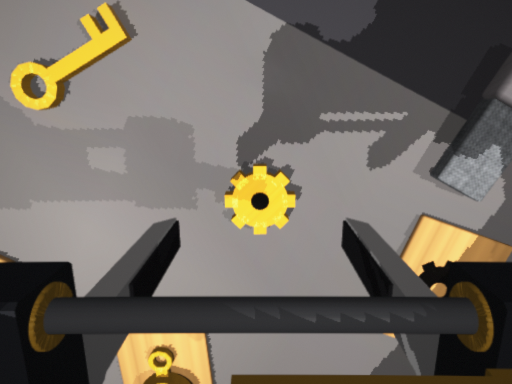

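The gear is centred at (260,200) with a tooth pair along the closing line, and the key is at the upper left (35,85). Grasping the gear.

```bash
python3 -m handwheel '[{"slide":[-0.05,-0.05,3],"delta_rot":[0,0,0],"gripper":0},{"slide":[0,0,2.2],"delta_rot":[0,0,0],"gripper":0},{"slide":[0,0,1.4],"delta_rot":[0,0,0],"gripper":0},{"slide":[0,0,0.55],"delta_rot":[0,0,0],"gripper":0.3},{"slide":[0,0,0],"delta_rot":[0,0,0],"gripper":0.55},{"slide":[0,0,0],"delta_rot":[0,0,0],"gripper":0.55},{"slide":[0,0,0],"delta_rot":[0,0,0],"gripper":0.55},{"slide":[0,0,0],"delta_rot":[0,0,0],"gripper":0.55},{"slide":[0,0,0],"delta_rot":[0,0,0],"gripper":0.55},{"slide":[0,0,0],"delta_rot":[0,0,0],"gripper":0.55}]' 30; python3 plan.py 621.2 -85.2 50 26.2
```

```text
clock: 16.45
tcp_pos: [0.6271, 0.082, 0.0045]
orientation: [[0.898, 0.441, 0.001], [0.441, -0.898, 0.0], [0.001, 0.0, -1.0]]
ft_force: [-1.1, -0.1, 5.7]
width: 0.0535
grasp_force: 30.0
t 16.45 tcp [627.1  82.    4.5] psi 26.2 w 0.054 j7 -1.45 | slide cm [-7.9  14.75 -4.55] rotz -0.0 tilt [0.001 0.   ]
```

```bash
python3 -m handwheel '[{"slide":[0,0,-1],"delta_rot":[0,0,0],"gripper":0.55},{"slide":[0,0,-2],"delta_rot":[0,0,0],"gripper":0.55},{"slide":[0,0,-1.5],"delta_rot":[0,0,0],"gripper":0.55},{"slide":[-1.6,2.9,0],"delta_rot":[0,0,0],"gripper":0.55},{"slide":[-1.6,3,0],"delta_rot":[0,0,0],"gripper":0.55},{"slide":[-1.6,3,0],"delta_rot":[0,0,0],"gripper":0.55},{"slide":[-1.6,3,0],"delta_rot":[0,0,0],"gripper":0.55},{"slide":[-1.5,2.85,0],"delta_rot":[0,0,0],"gripper":0.55},{"slide":[0,0,0],"delta_rot":[0,0,0],"gripper":0.55},{"slide":[0,0,0],"delta_rot":[0,0,0],"gripper":0.55}]' 30; python3 plan.py 621.2 -85.2 10.5 26.2
```

```text
clock: 17.7
tcp_pos: [0.6212, -0.0845, 0.0497]
orientation: [[0.897, 0.441, 0.001], [0.441, -0.897, 0.0], [0.001, -0.0, -1.0]]
ft_force: [0.6, 0.1, -0.8]
width: 0.053
grasp_force: 30.0
t 17.70 tcp [621.2 -84.5  49.7] psi 26.2 w 0.053 j7 -1.16 | slide cm [-0.04  0.06  3.92] rotz -0.0 tilt [0.001 0.   ]
```

```bash
python3 -m handwheel '[{"slide":[-0.03,0.06,2],"delta_rot":[0,0,0],"gripper":0.55},{"slide":[0,0,1.2],"delta_rot":[0,0,0],"gripper":0.55},{"slide":[0,0,0.4],"delta_rot":[0,0,0],"gripper":0.55},{"slide":[0,0,0.3],"delta_rot":[0,0,0],"gripper":0.55},{"slide":[0,0,0],"delta_rot":[0,0,0],"gripper":0.55},{"slide":[0,0,0],"delta_rot":[0,0,0],"gripper":0},{"slide":[0,0,0],"delta_rot":[0,0,0],"gripper":0},{"slide":[0,0,0],"delta_rot":[0,0,0],"gripper":0},{"slide":[0,0,-2.5],"delta_rot":[0,0,0],"gripper":0},{"slide":[0,0,-4],"delta_rot":[0,0,0],"gripper":0}]' 30; python3 plan.py 655.9 244.6 80 -34.5
python3 - <<'E'
from wfit import *
run('key',(.631,.262),-34,.010,['w5'])
E
```

```text
clock: 18.95
tcp_pos: [0.6202, -0.0858, 0.0748]
orientation: [[0.897, 0.441, -0.002], [0.441, -0.897, 0.0], [-0.002, -0.001, -1.0]]
ft_force: [0.3, -0.3, 0.7]
width: 0.0938
grasp_force: 0.0
t 18.95 tcp [620.2 -85.8  74.8] psi 26.2 w 0.094 j7 -1.15 | slide cm [ 17.78 -28.08  -0.52] rotz 60.7 tilt [-0.002  0.   ]
key w5 [631.4 259.3] deg -34.5 err 0.27
```

```bash
python3 -m handwheel '[{"slide":[2.6,-4.1,-0.5],"delta_rot":[0,0,0],"gripper":0.4},{"slide":[2.6,-4.1,0],"delta_rot":[0,0,0],"gripper":0.4},{"slide":[2.6,-4.1,0],"delta_rot":[0,0,0],"gripper":0.4},{"slide":[2.5,-4,0],"delta_rot":[0,0,0],"gripper":0.4},{"slide":[2.5,-4,0],"delta_rot":[0,0,0],"gripper":0.4},{"slide":[2.5,-4,0],"delta_rot":[0,0,0],"gripper":0.4},{"slide":[2.5,-4,0],"delta_rot":[0,0,0],"gripper":0.4},{"slide":[0,0,0],"delta_rot":[0,0,10],"gripper":0.4},{"slide":[0,0,0],"delta_rot":[0,0,10],"gripper":0.4},{"slide":[0,0,0],"delta_rot":[0,0,10],"gripper":0.4}]' 20; python3 -m handwheel '[{"slide":[0,0,0],"delta_rot":[0,0,10],"gripper":0.4},{"slide":[0,0,0],"delta_rot":[0,0,10],"gripper":0.4},{"slide":[0,0,0],"delta_rot":[0,0,10],"gripper":0.4},{"slide":[0,0,0],"delta_rot":[0,0,0],"gripper":0.4},{"slide":[0,0,0],"delta_rot":[0,0,0],"gripper":0.4},{"slide":[0,0,0],"delta_rot":[0,0,0],"gripper":0.4},{"slide":[0,0,0],"delta_rot":[0,0,0],"gripper":0.4},{"slide":[0,0,0],"delta_rot":[0,0,0],"gripper":0.4},{"slide":[0,0,0],"delta_rot":[0,0,0],"gripper":0.4},{"slide":[0,0,0],"delta_rot":[0,0,0],"gripper":0.4}]' 20; python3 plan.py 655.9 244.6 4 -34.5
python3 - <<'E'
from wfit import *
im,m=shot('wrist','w6');pickle.dump(m,open('w6.pkl','wb'))
run('key',(.631,.262),-34,.010,['w6'])
E
```

```text
clock: 20.2
tcp_pos: [0.6559, 0.2466, 0.0799]
orientation: [[0.997, -0.072, -0.0], [-0.072, -0.997, -0.0], [-0.0, 0.0, -1.0]]
ft_force: [0.8, 0.4, 0.5]
width: 0.0562
grasp_force: 0.0
clock: 21.45
tcp_pos: [0.656, 0.2466, 0.0801]
orientation: [[0.831, -0.557, 0.0], [-0.557, -0.831, 0.0], [-0.0, -0.0, -1.0]]
ft_force: [-0.1, -0.5, -0.2]
width: 0.0562
grasp_force: 0.0
t 21.45 tcp [656.  246.6  80.1] psi -33.8 w 0.056 j7 -2.57 | slide cm [0.1  0.17 7.61] rotz 0.7 tilt [0. 0.]
key w6 [631.4 260.7] deg -34.2 err 0.17
```

View pics/w6.png

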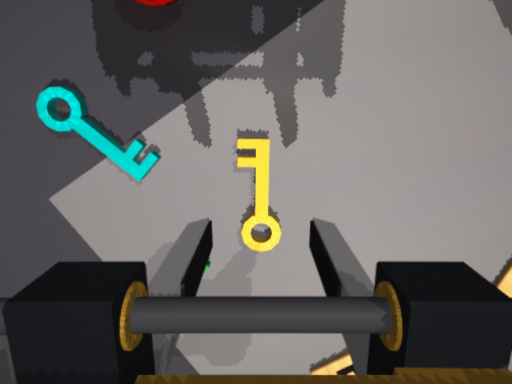

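The brass key is straight ahead between the fingers, bow at (261,233) and teeth at (250,150). The turquoise look-alike (100,130) is well clear. Grasping the brass one.

```bash
python3 -m handwheel '[{"slide":[0.15,0.2,3],"delta_rot":[0,0,0.5],"gripper":0.4},{"slide":[0,0,2.5],"delta_rot":[0,0,0],"gripper":0.4},{"slide":[0,0,1.6],"delta_rot":[0,0,0],"gripper":0.4},{"slide":[0,0,0.55],"delta_rot":[0,0,0],"gripper":0.6},{"slide":[0,0,0],"delta_rot":[0,0,0],"gripper":1},{"slide":[0,0,0],"delta_rot":[0,0,0],"gripper":1},{"slide":[0,0,0],"delta_rot":[0,0,0],"gripper":1},{"slide":[0,0,0],"delta_rot":[0,0,0],"gripper":1},{"slide":[0,0,0],"delta_rot":[0,0,0],"gripper":1},{"slide":[0,0,0],"delta_rot":[0,0,0],"gripper":1}]' 30; python3 plan.py 434.8 265.5 50 -3.7
```

```text
clock: 22.75
tcp_pos: [0.6562, 0.2442, 0.0039]
orientation: [[0.826, -0.564, 0.0], [-0.564, -0.826, 0.0], [0.0, -0.0, -1.0]]
ft_force: [-1.6, 0.1, 6.1]
width: 0.0094
grasp_force: 30.0
t 22.75 tcp [656.2 244.2   3.9] psi -34.3 w 0.009 j7 -2.58 | slide cm [-19.48  10.73  -4.62] rotz -30.6 tilt [0. 0.]
```

```bash
python3 -m handwheel '[{"slide":[0,0,-1.5],"delta_rot":[0,0,0],"gripper":1},{"slide":[0,0,-3.1],"delta_rot":[0,0,0],"gripper":1},{"slide":[-3.5,1.8,0],"delta_rot":[0,0,0],"gripper":1},{"slide":[-4,2.2,0],"delta_rot":[0,0,0],"gripper":1},{"slide":[-4,2.2,0],"delta_rot":[0,0,0],"gripper":1},{"slide":[-4,2.3,0],"delta_rot":[0,0,0],"gripper":1},{"slide":[-4,2.2,0],"delta_rot":[0,0,0],"gripper":1},{"slide":[0,0,0],"delta_rot":[0,0,-8],"gripper":1},{"slide":[0,0,0],"delta_rot":[0,0,-8],"gripper":1},{"slide":[0,0,0],"delta_rot":[0,0,-8],"gripper":1}]' 30; python3 -m handwheel '[{"slide":[0,0,0],"delta_rot":[0,0,-6.6],"gripper":1},{"slide":[0,0,0],"delta_rot":[0,0,0],"gripper":1},{"slide":[0,0,0],"delta_rot":[0,0,0],"gripper":1},{"slide":[0,0,0],"delta_rot":[0,0,0],"gripper":1},{"slide":[0,0,0],"delta_rot":[0,0,0],"gripper":1},{"slide":[0,0,0],"delta_rot":[0,0,0],"gripper":1},{"slide":[0,0,0],"delta_rot":[0,0,0],"gripper":1},{"slide":[0,0,0],"delta_rot":[0,0,0],"gripper":1},{"slide":[0,0,0],"delta_rot":[0,0,0],"gripper":1},{"slide":[0,0,0],"delta_rot":[0,0,0],"gripper":1}]' 30; python3 plan.py 434.8 265.5 10.2 -3.7
python3 - <<'E'
from h import *
shot('wrist','w7')
E
```

```text
clock: 24.0
tcp_pos: [0.4349, 0.266, 0.0505]
orientation: [[0.985, -0.175, 0.001], [-0.175, -0.985, 0.0], [0.001, -0.001, -1.0]]
ft_force: [0.2, -0.3, -1.3]
width: 0.0093
grasp_force: 30.0
clock: 25.25
tcp_pos: [0.4347, 0.2657, 0.0496]
orientation: [[0.998, -0.065, -0.0], [-0.065, -0.998, 0.0], [-0.0, -0.0, -1.0]]
ft_force: [-0.2, 0.9, -0.7]
width: 0.0097
grasp_force: 30.0
t 25.25 tcp [434.7 265.7  49.6] psi -3.7 w 0.010 j7 -2.32 | slide cm [0.01 0.02 3.94] rotz -0.0 tilt [-0.  0.]
```

View pics/w7.png

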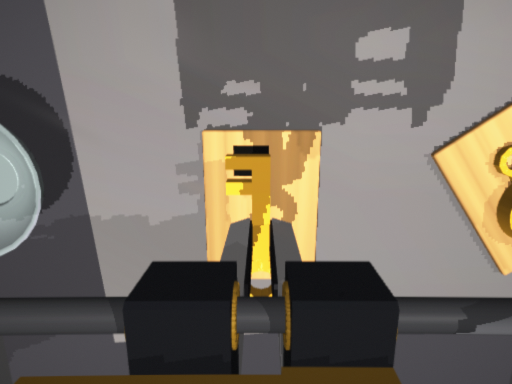

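The key is held over its plaque with the tip forward; the printed teeth at (250,150) show just ahead of it, as expected from parallax at this height. Lower, release and back off.

```bash
python3 -m handwheel '[{"slide":[0,0,2],"delta_rot":[0,0,0],"gripper":1},{"slide":[0,0,1.2],"delta_rot":[0,0,0],"gripper":1},{"slide":[0,0,0.4],"delta_rot":[0,0,0],"gripper":1},{"slide":[0,0,0.33],"delta_rot":[0,0,0],"gripper":1},{"slide":[0,0,0],"delta_rot":[0,0,0],"gripper":1},{"slide":[0,0,0],"delta_rot":[0,0,0],"gripper":0.6},{"slide":[0,0,0],"delta_rot":[0,0,0],"gripper":0.6},{"slide":[0,0,0],"delta_rot":[0,0,0],"gripper":0.6},{"slide":[0,0,-2.5],"delta_rot":[0,0,0],"gripper":0.6},{"slide":[0,0,-5],"delta_rot":[0,0,0],"gripper":0.6}]' 30; python3 -m handwheel '[{"slide":[0,0,-5],"delta_rot":[0,0,0],"gripper":0.6},{"slide":[0,0,-5],"delta_rot":[0,0,0],"gripper":0.6},{"slide":[0,-5,-3],"delta_rot":[0,0,0],"gripper":0.6},{"slide":[-2,-5,0],"delta_rot":[0,0,0],"gripper":0.6},{"slide":[-2,-5,0],"delta_rot":[0,0,0],"gripper":0.6},{"slide":[-2,-5,0],"delta_rot":[0,0,0],"gripper":0.6},{"slide":[-2,-5,0],"delta_rot":[0,0,0],"gripper":0.6},{"slide":[0,0,0],"delta_rot":[0,0,0],"gripper":0.6},{"slide":[0,0,0],"delta_rot":[0,0,0],"gripper":0.6},{"slide":[0,0,0],"delta_rot":[0,0,0],"gripper":0.6}]'
python3 - <<'E'
from h import *
shot('top','t3')
a=cv2.imread('pics/t3.png')
cv2.imwrite('pics/t3c.png',cv2.resize(a[140:285,90:425],None,fx=2.35,fy=2.35,interpolation=cv2.INTER_CUBIC))
for L in('dish','jar'):
    print(L,[(np.round(r['xyz'],3).tolist(),round(r['confidence'],2)) for r in ctrl.spot_point(L,'top')[:1]])
E
```

```text
clock: 26.55
tcp_pos: [0.4337, 0.2651, 0.085]
orientation: [[0.998, -0.065, -0.003], [-0.065, -0.998, -0.002], [-0.003, 0.002, -1.0]]
ft_force: [0.3, -0.4, 0.8]
width: 0.0379
grasp_force: 0.0
clock: 27.8
tcp_pos: [0.372, 0.5193, 0.2155]
orientation: [[0.998, -0.067, 0.0], [-0.067, -0.998, -0.0], [0.0, 0.0, -1.0]]
ft_force: [-0.1, 0.7, 0.2]
width: 0.0377
grasp_force: 0.0
dish []
jar [([0.458, -0.449, 0.001], 0.57)]
```

View pics/t3c.png

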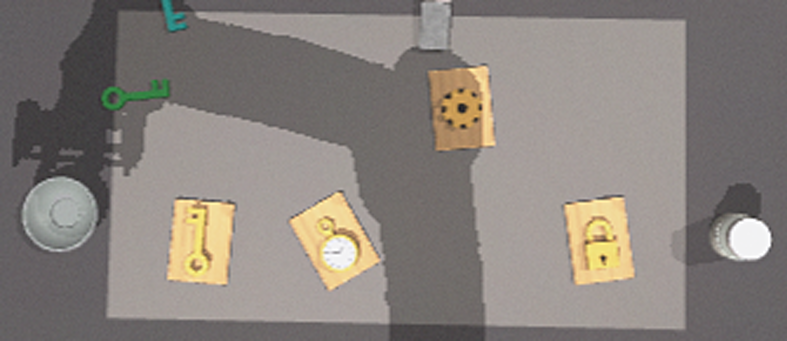

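All four ornaments lie on their plaques: key (199,242), watch (337,247), gear (461,108) and padlock (600,245). Each covers its outline and points the right way. The dish (60,213) and jar (745,238) are unmoved, and the arm is clear, so I'm handing in.

Run:
```python
from cell import ctrl
print(ctrl.hand_in())
```

```text
the job is handed in; nothing more can be done
None
```

The watch, key, padlock and gear each lie flat on their own plaques and turned to match, with the dish and jar where they stood; I handed the job in at about 28 s of the 112 s allowed, and hand-in gave no verdict.

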